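# Build the camera column on a microscope head

### The job

Fit the camera to the microscope head: first lift the dust cap off the head's upright photo port and lay it flat, still top side up, in the shallow steel tray. Then build the column on the port one piece at a time, each piece upright and seated fully down before the next: first the tall adapter tube, then the open coupling ring on it, then the camera on top, nose down in the ring. Leave the oil bottle, the slide box and the mouse where they are.

Things in the scene. Friction and masses are not known exactly. Their poses are not given: they have to be found in the camera images.
- head: White microscope head, fixed. Origin: on the bench under its photo port's axis; z up, +x to its two eyepieces. Body x -90..60, y +-55, top 80 mm high; eyepieces out to x 132, 110 high. Port: upright dark tube, 38 diameter, flat shoulder 105 mm above the bench (cap, then adapter, rest on it), neck 26 diameter, 10 high, chamfered. Sockets are 30 diameter (2 mm play); nothing screws or latches.
- cap: Black plastic dust cap, closed round top, open underneath: 40 mm diameter, 20 mm high, socket 14 mm deep below. At the start it sits on the photo port. Origin: centre of its lower rim, z up along its axis. 25 g.
- adapter: Tall dark steel adapter tube, standing. Origin: centre of its underside, z up its axis. 48 mm diameter up to 20 mm high, 40 mm diameter from 26 mm up to its flat shoulder at 55 mm; on that a bright neck 26 diameter, 8 high, chamfered. Socket 14 mm deep underneath fits over the port's neck. About 160 g.
- coupling: Aluminium coupling ring, lying flat, open right through: 42 mm outer diameter, 30 mm hole, 18 mm high, both ends alike. Origin: centre of its underside, z up along its axis. Sits on the adapter's shoulder, around its neck. About 40 g.
- camera: Square camera with fins on top, standing on its nose. Origin: centre of the nose's end (underside), z up. Nose 26 mm diameter, 7 long, chamfered; body 56 x 56 mm (sides along its x, y) from 7 to 47 mm high, fins up to 55. In place, the nose is inside the coupling ring and the body rests on the ring's rim (origin 11 mm above the ring's underside). About 190 g.
- tray: Shallow open square steel tray, fixed to the bench: 140 x 140 mm outside (sides along its x and y), walls 4 mm thick, rim 12 mm above the bench, floor 4 mm above the bench. Origin: centre of its underside, z up. The cap goes in it.
- oil: Small amber immersion-oil bottle, 32 mm diameter, 65 mm high, standing. Origin: centre of its underside. To be left alone.
- slidebox: Closed grey slide box, 90 x 100 mm, 34 mm high. Origin: centre of its underside. To be left alone.
- mouse: Black computer mouse, 105 x 60 mm, 26 mm high. Origin: centre of its underside. To be left alone.
There are look-alikes about, which are no part of the job. Several things look just like the adapter: the one meant starts nearest to the robot's base.

How it is judged (in metres and radians):
On the way, in this order (a step that is already met when the one before it is completed fails the run):
1. the cap lies flat in the tray (x of cap in the frame of tray between -0.05 and 0.05 m and y of cap in the frame of tray between -0.05 and 0.05 m and z of cap in the frame of tray between 0 and 0.009 m and angle between cap's own z axis and vertical below 0.15 rad and linear speed of cap below 0.03 m/s), for 0.2 s.
2. the adapter sits fully down on the photo port (z of adapter in the frame of head between 0.102 and 0.108 m and horizontal distance between adapter and head below 0.0045 m and angle between adapter's own z axis and vertical below 0.07 rad and linear speed of adapter below 0.03 m/s), for 0.2 s.
3. the coupling ring sits fully down on the adapter (all of step 2 and z of coupling in the frame of adapter between 0.052 and 0.058 m and horizontal distance between coupling and adapter below 0.0045 m and angle between coupling's own z axis and vertical below 0.07 rad and linear speed of coupling below 0.03 m/s), for 0.2 s.
4. the camera sits fully down in the coupling ring (all of step 3 and z of camera in the frame of coupling between 0.008 and 0.014 m and horizontal distance between camera and coupling below 0.0045 m and angle between camera's own z axis and vertical below 0.07 rad and linear speed of camera below 0.03 m/s), for 0.2 s.
At the end, for the whole second after the job is handed in: Cap top up, flat (0.15 rad) on the tray floor, within 50 mm of its middle along each side. Adapter on port, ring on adapter, camera in ring: each within 3 mm of seated height, within 4.5 mm of the axis below, upright within 0.07 rad. All at rest (under 0.03 m/s) (all of step 1 and all of step 4); the robot touches nothing.
It fails at once if the oil bottle is moved by more than 20 mm (distance of oil from where it was at the start of the episode above 0.02 m).
It fails at once if the slide box is moved by more than 20 mm (distance of slidebox from where it was at the start of the episode above 0.02 m).
It fails at once if the mouse is moved by more than 20 mm (distance of mouse from where it was at the start of the episode above 0.02 m).
It also fails if it takes over 115 s, if anything falls off the work surface, if the arm or the gripper's body presses on something with over 40 N, if the wrist force passes 120 N, or if a joint passes its speed limit or range.

### The arm

A 6-joint arm with a two-finger parallel gripper is mounted at the origin on the work surface. World frame = base frame: x ahead of the robot, y to its left, z up, the work surface at z = 0. Lengths are in m, angles in degrees, forces in N, time in s.
With the tool pointing down it reaches from about 0.3 to 1 m from the base axis. Payload 5.1 kg.
Tool frame: the origin (TCP) lies on the centre line of the jaws, within the pads' length; the fingertips stand 11 mm ahead of it and the grasp point (between the pads) lies 8 mm behind it; z points along the fingers, y is the direction in which the jaws open and shut (so a half turn about z gives the same grasp; the last joint's range is limited). The gripper opens to 95 mm and grips with 3 to 60 N. Pads are 20 mm wide; open, the fingers measure 119 mm over their backs; the gripper's body (75 mm by 180 mm) begins 59 mm behind the grasp point.
Start: joints at [58.694, 7.093, 94.555, -0, 78.352, -4.733], TCP at [0.291, 0.581, 0.226] pointing down, gripper open.
Joint ranges: [-149.61, 149.61], [-58.7, 133.49], [1.44, 155.28], [-77.14, 257.14], [18.33, 153.61], [-166.67, 166.67]. Speed limits (degrees/s): [147.25, 147.25, 180, 180, 180, 180].

### API

Orientations are given as a 3x3 rotation matrix whose columns are the frame's x, y, z axes.
In Python, from bench import manip gives the robot as it stands.
- The arm moves only by the tool drive_tool, never from a script. Its argument "motion" is a list of rows, each a list of 7 numbers: the finger opening in m, from 0 to 0.0951, then the shift along the tool's x, y, z in m, then the turn, a rotation vector about the tool's x, y, z in rad. In form: [[hand, tx, ty, tz, rx, ry, rz], ...]. A call has 1 to 20 rows; each row is the pose to reach, as a shift and turn from the pose commanded when the call began, along the tool's axes at that moment; what a row does not reach only later rows make up. A row lasts 1/12 s, in which the tool goes at most 41.7 mm and 7.16 degrees, less where a joint would pass 70% of its speed; a pose out of reach is approached as far as the arm can. A call with a gripper value outside its range is refused whole. The fingers move at their own pace and stop on an object; "squeeze" is the grip in N (left out, the last holds). Time passes only in rows, so rows that repeat a pose let the fingers close. It gives the time, the measured TCP pose, the force and the opening at its end, in the units of the state.
- manip.read_state(): the state, without advancing time (a new reading comes with each control period).
- manip.snapshot(name): name is "scene" or "top" or "wrist"; returns the picture (480x640x3 uint8, blue, green, red); there is no depth.
- manip.camera_params(name): a dict with "fovy" (degrees; the focal length in pixels is half the picture's height over the tangent of half this angle, whatever the lens; pixels are square), "cx", "cy" (the principal point, pixels), "k1" (the pictures are not rectified: a ray, as slopes to the right and down, at radius r is drawn at 1 + k1 r^2 times it, then the intrinsics apply), "view" (4x4, takes a point from world to camera coordinates). Camera axes: x right, y down, z forward; pixel columns grow to the right and rows downward; lengths in m; the calibration is good to about 2 mm. A picture is of the moment at which its call begins: read the wrist's pose just before it. camera_params takes no time and is no camera call; for the wrist camera it gives the pose at the moment of the call.
- manip.finish_job(): hands the job in, once; it reports no verdict.
The state is a dict: "t": time; "joint_pos": joint angles; "joint_velocities": joint speeds; "tau": joint torques, N m; "eef_pos": TCP position; "tool_rot": TCP orientation; "wrist_force": force on the tool from outside, world axes, zero at the start; "torque": the same for the moment, N m; "finger_gap": finger opening in m.
Only numpy, scipy, OpenCV 4.12 (cv2) and the standard library are available. Lean on these libraries where they do the work, as an engineer would, in place of code of your own. Each camera call takes 0.05 s, during which the arm holds its last target. There are 200 camera calls.

## Working session

There is one attempt and no reset: what is moved stays moved. The work goes in short steps, Python scripts to look and compute and a tool call to move; the robot and the scene stay as the last step left them, time stands still between calls to the robot, and variables do not carry over. Pictures are saved under pics/ and viewed, about 12 in all and at most 16, crops included, and the job is handed in when it is done.

Besides the shell and the picture viewer there is one more tool, called after "Call:" as name([rows], argument=value, ...), one row to a line, values as JSON. drive_tool: Moves the arm, as the interface text tells. Its arguments: {"type":"object","properties":{"motion":{"type":"array"},"squeeze":{"type":"number"}},"required":["motion"]}

```bash
mkdir -p pics; ls; cat > h.py <<'E'
import numpy as np, cv2
from bench import manip
def ray(p,u,v):
    f=240/np.tan(np.radians(p['fovy'])/2); x=(u-p['cx'])/f; y=(v-p['cy'])/f
    rd=np.hypot(x,y); r=rd
    for _ in range(30): r=rd/(1+p['k1']*r*r)
    s=r/rd if rd>0 else 1
    V=np.array(p['view']); R=V[:3,:3]; return -R.T@V[:3,3], R.T@np.array([x*s,y*s,1])
def plane(p,u,v,z):
    o,d=ray(p,u,v); return o+d*(z-o[2])/d[2]
def proj(p,P):
    f=240/np.tan(np.radians(p['fovy'])/2); V=np.array(p['view']); c=V[:3,:3]@np.array(P)+V[:3,3]
    x,y=c[:2]/c[2]; k=1+p['k1']*(x*x+y*y); return np.array([f*x*k+p['cx'],f*y*k+p['cy']])
def snap(n,name):
    p=manip.camera_params(n); im=manip.snapshot(n); cv2.imwrite(f'pics/{name}.png',im); return p,im
E
python3 - <<'E'
from h import *
np.set_printoptions(precision=4,suppress=True)
for n in('scene','top','wrist'):
    p,im=snap(n,n+'0'); print(n,p['fovy'],p['cx'],p['cy'],p['k1'],ray(p,320,240))
s=manip.read_state();print(s['t'],s['tool_rot'],s['eef_pos'])
E
```

```text
pics
scene 56.13814875556368 319.4767756543551 239.0928605242782 -0.015847021280711117 (array([1.2255, 0.0868, 0.5268]), array([-0.8085, -0.1142, -0.5774]))
top 47.71298964156985 318.03575587563796 236.0459505546378 -0.07438811487044254 (array([0.4877, 0.0104, 1.0395]), array([ 0.1532, -0.0238, -0.9879]))
wrist 63.512526520125235 320.79649746663773 235.18674971472717 0.0027347871839947706 (array([0.2233, 0.6148, 0.3839]), array([ 0.2532, -0.1317, -0.9585]))
0.15 [[-0.8944  0.4473 -0.0008]
 [ 0.4473  0.8944 -0.0014]
 [ 0.0001 -0.0016 -1.    ]] [0.2905 0.5809 0.2246]
```

View pics/top0.png

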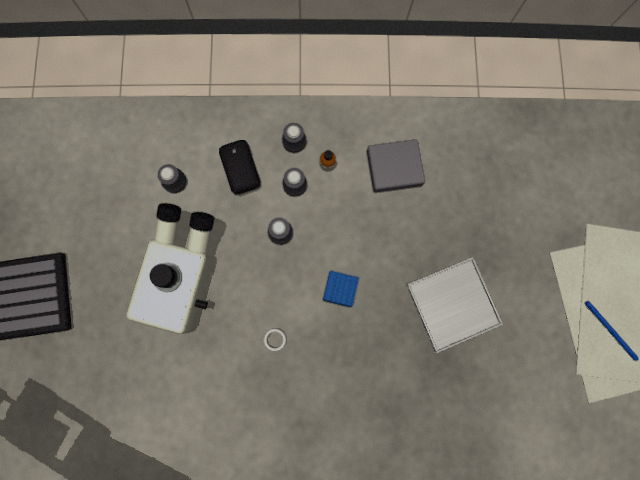

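View pics/scene0.png

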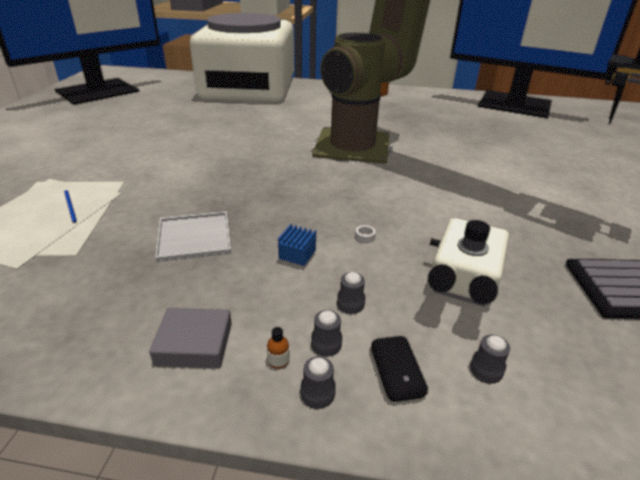

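The top view shows the cap at (163,275), ring at (275,340), blue camera at (341,289), tray at (454,305), oil at (328,159), slide box at (396,165) and mouse at (239,167). There are four adapter-like tubes at (171,178), (294,137), (294,181) and (280,231). The base is below the picture, so (280,231) should be the nearest. I'll measure all of them.

```bash
cat > m.py <<'E'
from h import *
np.set_printoptions(precision=4,suppress=True)
p=manip.camera_params('top'); im=cv2.imread('pics/top0.png'); g=cv2.cvtColor(im,6); hsv=cv2.cvtColor(im,40)
def blob(mask,u,v,r):
    m=np.zeros_like(mask);m[v-r:v+r,u-r:u+r]=mask[v-r:v+r,u-r:u+r]
    cs,_=cv2.findContours(m,0,1); return max(cs,key=cv2.contourArea)
for u,v in((171,178),(294,137),(294,181),(280,231)):
    c=blob((g>135).astype(np.uint8)*255,u-2,v-2,16); (x,y),r=cv2.minEnclosingCircle(c); P=plane(p,x,y,.063)
    print('adapter',(u,v),x,y,r,P,np.hypot(*P[:2]))
def pr(n,c,z):
    (x,y),r=cv2.minEnclosingCircle(c);P=plane(p,x,y,z);e=plane(p,x+r,y,z);print(n,(x,y,r),P,'diam',2*np.linalg.norm(e-P))
pr('ring',blob((g>150).astype(np.uint8)*255,275,340,18),.018)
blue=((hsv[...,0]>95)&(hsv[...,0]<130)&(hsv[...,1]>110)).astype(np.uint8)*255
def rect(n,c,z):
    b=cv2.boxPoints(cv2.minAreaRect(c)); Q=np.array([plane(p,*q,z) for q in b]); e=np.diff(Q,axis=0)
    print(n,Q.mean(0),'sides',np.linalg.norm(e[:2],axis=1),'ang',np.degrees(np.arctan2(e[:2,1],e[:2,0])))
rect('cam',blob(blue,341,289,26),.055)
t=cv2.morphologyEx((g>125).astype(np.uint8)*255,cv2.MORPH_CLOSE,np.ones((5,5)))
rect('tray',blob(t,454,305,60),.012)
rect('head',blob(cv2.morphologyEx((g>165).astype(np.uint8)*255,cv2.MORPH_OPEN,np.ones((25,25))),165,285,60),.08)
# cap top: dark circle
gg=cv2.resize(g[255:300,140:190],None,fx=8,fy=8,interpolation=cv2.INTER_CUBIC)
a=cv2.resize(im[255:300,140:190],None,fx=8,fy=8,interpolation=cv2.INTER_CUBIC);b=cv2.resize(im[205:265,245:312],None,fx=6,fy=6)[:360]
cv2.imwrite('pics/crop1.png',np.hstack([a,b[:, :400]]))
pr('captop',blob((g<28).astype(np.uint8)*255,162,275,18),.125)
for n,u,v,z in(('eyeL',168,210,.1),('eyeR',201,218,.1),('knob',202,304,.05),('oil',328,155,.065)): print(n,plane(p,u,v,z))
E
python3 m.py
```

```text
adapter (171, 178) 166.63636779785156 173.18182373046875 6.044017791748047 [0.7653 0.2716 0.063 ] 0.8121125950836834
adapter (294, 137) 293.0 131.1666717529297 5.918529987335205 [0.8469 0.0367 0.063 ] 0.8477261274806979
adapter (294, 181) 293.6363525390625 176.81817626953125 6.044028282165527 [0.7579 0.0352 0.063 ] 0.7587029703447421
adapter (280, 231) 278.29998779296875 227.10000610351562 6.140140056610107 [0.6631 0.0629 0.063 ] 0.6660568655815454
ring (274.2241516113281, 339.5586242675781, 10.79041862487793) [0.4596 0.0716 0.018 ] diam 0.039970523918488314
cam [ 0.5513 -0.0504  0.055 ] sides [0.0555 0.0548] ang [ -13.633  -103.4718]
tray [ 0.5234 -0.2701  0.012 ] sides [0.1437 0.1422] ang [ -68.0409 -159.4069]
head [0.5161 0.2719 0.08  ] sides [0.0907 0.0594] ang [ -89.9395 -178.2818]
captop (165.22413635253906, 276.7758483886719, 11.127737998962402) [0.5671 0.25   0.125 ] diam 0.037786623552800803
eyeL [0.6875 0.2564 0.1   ]
eyeR [0.6729 0.1973 0.1   ]
knob [0.5241 0.2009 0.05  ]
oil [ 0.7995 -0.0289  0.065 ]
```

View pics/crop1.png

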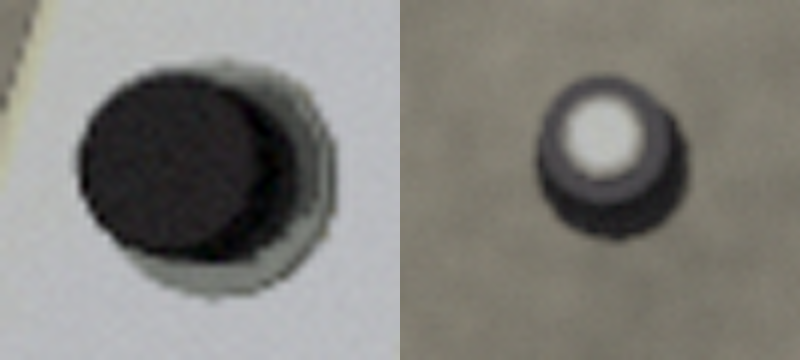

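The tube at (280,231) lies 0.666 m from the base. The other three are at 0.759, 0.812 and 0.848 m, so this is the adapter meant. The right half of the crop shows it's dark with a bright 26 mm neck. In the left half, the cap top is at about (161,275) in the full picture, so the first cap fit had included its shadow. Next I'll move over the cap and look with the wrist camera.

```bash
cat >> h.py <<'E'
from scipy.spatial.transform import Rotation as Ro
def delta(pos,a):
    s=manip.read_state(); R=np.array(s['tool_rot']); a=np.radians(a)
    T=np.array([[-np.sin(a),np.cos(a),0],[np.cos(a),np.sin(a),0],[0,0,-1]]).T
    print('shift',np.round(R.T@(np.array(pos)-s['eef_pos']),4),'rot',np.round(Ro.from_matrix(R.T@T).as_rotvec(),4),'t',s['t'],'gap',s['finger_gap'],'F',np.round(s['wrist_force'],1),'pos',np.round(s['eef_pos'],4))
E
python3 - <<'E'
from h import *
p=manip.camera_params('top');print(plane(p,160.9,275,.125), plane(p,160.9,275,.105))
delta([.571,.258,.225],74)
E
```

```text
[0.5700602  0.25748799 0.125     ] [0.57186183 0.26289178 0.105     ]
shift [-3.953e-01 -1.633e-01 -1.000e-04] rot [-0.0016 -0.0003 -0.1845] t 0.15 gap 0.09526460530427322 F [ 1.1 -1.  -0.4] pos [0.2905 0.5809 0.2246]
```

Call:
drive_tool([
  [0.095,-0.395,-0.164,0,0,0,-0.185],
  [0.095,-0.395,-0.164,0,0,0,-0.185],
  [0.095,-0.395,-0.164,0,0,0,-0.185],
  [0.095,-0.395,-0.164,0,0,0,-0.185],
  [0.095,-0.395,-0.164,0,0,0,-0.185],
  [0.095,-0.395,-0.164,0,0,0,-0.185],
  [0.095,-0.395,-0.164,0,0,0,-0.185],
  [0.095,-0.395,-0.164,0,0,0,-0.185],
  [0.095,-0.395,-0.164,0,0,0,-0.185],
  [0.095,-0.395,-0.164,0,0,0,-0.185],
  [0.095,-0.395,-0.164,0,0,0,-0.185],
  [0.095,-0.395,-0.164,0,0,0,-0.185],
  [0.095,-0.395,-0.164,0,0,0,-0.185],
  [0.095,-0.395,-0.164,0,0,0,-0.185],
], squeeze=20)

```text
t: 1.32
eef_pos: [0.5699, 0.2588, 0.2253]
tool_rot: [[-0.962, 0.274, -0.001], [0.274, 0.962, 0.0], [0.001, 0.0, -1.0]]
wrist_force: [0.0, -0.3, 0.5]
finger_gap: 0.095
```

```bash
python3 - <<'E'
from h import *
p,im=snap('wrist','w1'); delta([.571,.258,.225],74); print(p['view'].tolist() if hasattr(p['view'],'tolist') else p['view'])
E
```

```text
shift [-0.0016 -0.0008  0.0004] rot [ 0.     -0.0007  0.0022] t 1.3667 gap 0.09487569340123082 F [-0.7  0.3  0.7] pos [0.5697 0.2592 0.2255]
[[0.2740724221709029, 0.9617087745792963, -0.0007350527640857465, -0.40450755505416525], [0.9253801995480516, -0.26351108398620104, 0.27245806081088575, -0.49164986441238373], [0.2618316132360366, -0.07535344393993446, -0.9621673787842784, 0.26101460931175435], [0.0, 0.0, 0.0, 1.0]]
```

View pics/w1.png

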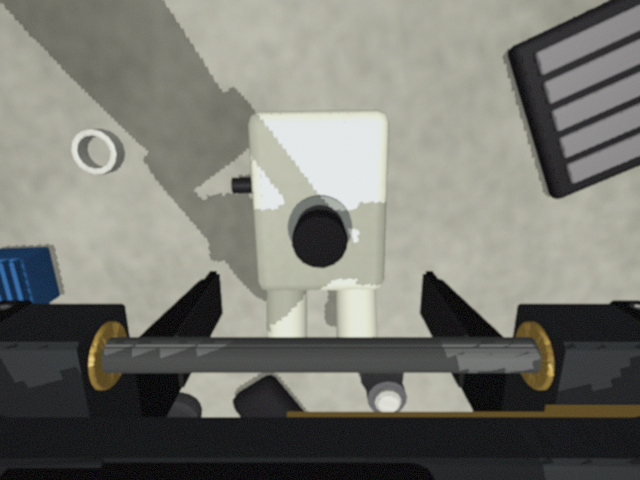

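The wrist view shows the cap at about (320,237), the head squared up in the picture, the ring at (97,152) and part of the camera at (25,280).

```bash
python3 - <<'E'
from h import *
np.set_printoptions(precision=4,suppress=True)
p=manip.camera_params('wrist'); im=cv2.imread('pics/w1.png'); g=cv2.cvtColor(im,6)
m=np.zeros_like(g); m[190:290,280:365]=(g[190:290,280:365]<55)*255
c=max(cv2.findContours(m,0,1)[0],key=cv2.contourArea); e=cv2.fitEllipse(cv2.convexHull(c)); print(e)
(x,y),(a,b),_=e
P=plane(p,x,y,.125); print(P, 'diam',np.linalg.norm(plane(p,x+a/2,y,.125)-plane(p,x-a/2,y,.125)))
m=np.zeros_like(g); m[120:185,60:135]=(g[120:185,60:135]>195)*255
c=max(cv2.findContours(m,0,1)[0],key=cv2.contourArea); e=cv2.fitEllipse(cv2.convexHull(c)); print('ring',e,plane(p,*e[0],.018))
print([plane(p,u,v,.08) for u,v in((250,200),(386,200))])
E
```

```text
((319.38348388671875, 236.50274658203125), (53.33127212524414, 60.625606536865234), 1.278077244758606)
[0.5687 0.2579 0.125 ] diam 0.03719149132834855
ring ((93.08807373046875, 151.38388061523438), (40.48674392700195, 47.24641418457031), 134.61776733398438) [0.462  0.0699 0.018 ]
[array([0.5369, 0.2093, 0.08  ]), array([0.5665, 0.3135, 0.08  ])]
```

```bash
python3 - <<'E'
from h import *
delta([.571,.258,.109],74)
E
```

```text
shift [-0.0017 -0.0008  0.1164] rot [ 0.     -0.0007  0.0022] t 1.3667 gap 0.09487569340123082 F [-0.7  0.3  0.7] pos [0.5697 0.2592 0.2255]
```

Call:
drive_tool([
  [0.095,-0.0015,-0.001,0.04,0,0,0],
  [0.095,-0.0015,-0.001,0.08,0,0,0],
  [0.095,-0.0015,-0.001,0.1,0,0,0],
  [0.095,-0.0015,-0.001,0.116,0,0,0],
  [0.07,-0.0015,-0.001,0.116,0,0,0],
  [0.05,-0.0015,-0.001,0.116,0,0,0],
  [0.03,-0.0015,-0.001,0.116,0,0,0],
  [0.03,-0.0015,-0.001,0.116,0,0,0],
  [0.03,-0.0015,-0.001,0.116,0,0,0],
  [0.03,-0.0015,-0.001,0.116,0,0,0],
  [0.03,-0.0015,-0.001,0.116,0,0,0],
], squeeze=15)

```text
t: 2.28
eef_pos: [0.5723, 0.2567, 0.1107]
tool_rot: [[-0.961, 0.275, 0.001], [0.275, 0.961, 0.001], [-0.001, 0.001, -1.0]]
wrist_force: [-0.4, 0.1, -0.1]
finger_gap: 0.0538
```

Call:
drive_tool([
  [0.03,0,0,0,0,0,0],
  [0.03,0,0,0,0,0,0],
  [0.03,0,0,0,0,0,0],
  [0.03,0,0,0,0,0,0],
  [0.03,0,0,0,0,0,0],
])

```text
t: 2.7
eef_pos: [0.572, 0.2565, 0.1098]
tool_rot: [[-0.961, 0.275, 0.0], [0.275, 0.961, -0.0], [-0.0, 0.0, -1.0]]
wrist_force: [0.2, -0.6, 1.2]
finger_gap: 0.0392
```

The cap is gripped, but the tips sit about 6 mm below its rim and would hit the tray floor. I'll regrip 9 mm higher.

Call:
drive_tool([
  [0.05,0,0,0,0,0,0],
  [0.05,0,0,0,0,0,0],
  [0.05,0,0,0,0,0,0],
  [0.05,0,0,-0.009,0,0,0],
  [0.05,0,0,-0.009,0,0,0],
  [0.03,0,0,-0.009,0,0,0],
  [0.03,0,0,-0.009,0,0,0],
  [0.03,0,0,-0.009,0,0,0],
  [0.03,0,0,-0.009,0,0,0],
  [0.03,0,0,-0.009,0,0,0],
  [0.03,0,0,-0.009,0,0,0],
])

```text
t: 3.62
eef_pos: [0.572, 0.2566, 0.1189]
tool_rot: [[-0.961, 0.275, 0.0], [0.275, 0.961, 0.0], [-0.0, 0.0, -1.0]]
wrist_force: [-0.0, -0.8, 2.5]
finger_gap: 0.0393
```

Call:
drive_tool([
  [0.03,0,0,-0.015,0,0,0],
  [0.03,0,0,-0.035,0,0,0],
  [0.03,0,0,-0.07,0,0,0],
  [0.03,0,0,-0.07,0,0,0],
])

```text
t: 3.95
eef_pos: [0.575, 0.2577, 0.1957]
tool_rot: [[-0.961, 0.275, 0.01], [0.275, 0.961, 0.004], [-0.009, 0.006, -1.0]]
wrist_force: [0.9, 0.4, 1.7]
finger_gap: 0.0394
```

```bash
python3 - <<'E'
from h import *
snap('wrist','w2')
delta([.5234,-.270,.188],74)
E
```

```text
shift [-0.0962 -0.5211  0.0034] rot [0.0048 0.0067 0.0005] t 4.0 gap 0.03909767385205261 F [ 0.5 -0.7 -0.6] pos [0.5743 0.2574 0.1933]
```

View pics/w2.png

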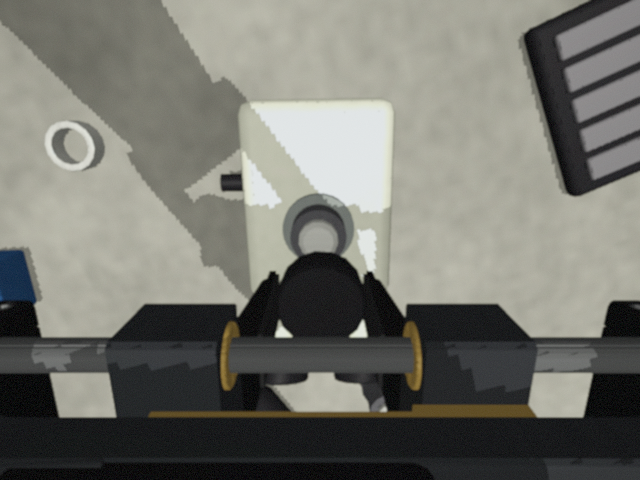

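The cap is held between the fingers at (320,295), and the bare neck shows at about (319,236). I'll measure the neck now.

```bash
python3 - <<'E'
from h import *
np.set_printoptions(precision=4,suppress=True)
p,im=snap('wrist','w3'); g=cv2.cvtColor(im,6)
cv2.imwrite('pics/crop2.png',cv2.resize(g[180:275,260:380],None,fx=5,fy=5,interpolation=cv2.INTER_CUBIC))
s=manip.read_state();print(s['eef_pos'],s['t'])
print(proj(p,[.572,.2566,.115]),[proj(p,[.572+.013*np.cos(t),.2566+.013*np.sin(t),.115])for t in(1.29,4.43,2.86)])
delta([.5234,-.270,.190],74)
E
```

```text
[0.5729 0.2569 0.1905] 4.05
[318.8074 243.1581] [array([339.0891, 243.1793]), array([298.5158, 243.1061]), array([318.8425, 223.5117])]
shift [-0.0974 -0.5202 -0.0003] rot [0.0022 0.0031 0.0005] t 4.05 gap 0.03890221942977201 F [-0.3 -0.7 -1.6] pos [0.5729 0.2569 0.1905]
```

View pics/crop2.png

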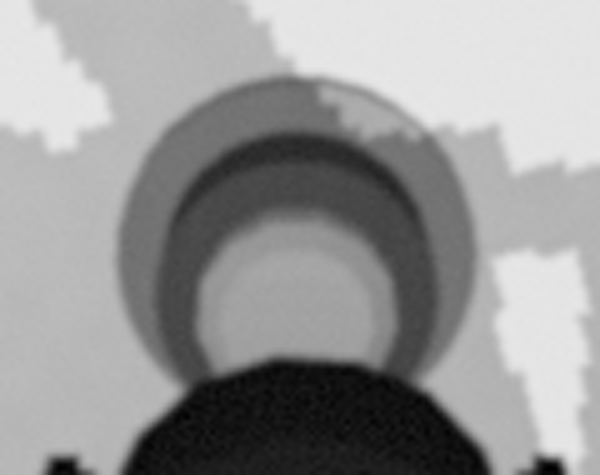

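Call:
drive_tool([
  [0.03,-0.097,-0.52,0,0,0,0],
  [0.03,-0.097,-0.52,0,0,0,0],
  [0.03,-0.097,-0.52,0,0,0,0],
  [0.03,-0.097,-0.52,0,0,0,0],
  [0.03,-0.097,-0.52,0,0,0,0],
  [0.03,-0.097,-0.52,0,0,0,0],
  [0.03,-0.097,-0.52,0,0,0,0],
  [0.03,-0.097,-0.52,0,0,0,0],
  [0.03,-0.097,-0.52,0,0,0,0],
  [0.03,-0.097,-0.52,0,0,0,0],
  [0.03,-0.097,-0.52,0,0,0,0],
  [0.03,-0.097,-0.52,0,0,0,0],
  [0.03,-0.097,-0.52,0,0,0,0],
  [0.03,-0.097,-0.52,0,0,0,0],
  [0.03,-0.097,-0.52,0,0,0,0],
  [0.03,-0.097,-0.52,0.04,0,0,0],
  [0.03,-0.097,-0.52,0.08,0,0,0],
  [0.03,-0.097,-0.52,0.11,0,0,0],
  [0.03,-0.097,-0.52,0.13,0,0,0],
  [0.03,-0.097,-0.52,0.13,0,0,0],
])

```text
t: 5.72
eef_pos: [0.5179, -0.2656, 0.0517]
tool_rot: [[-0.962, 0.274, -0.01], [0.273, 0.962, 0.007], [0.012, 0.004, -1.0]]
wrist_force: [-0.6, 0.5, -0.9]
finger_gap: 0.0391
```

```bash
python3 - <<'E'
from h import *
snap('wrist','w4'); delta([.5234,-.270,.0185],74)
E
```

```text
shift [-0.0046 -0.0021  0.0363] rot [ 0.0025 -0.0075  0.0022] t 5.7667 gap 0.03920890100243604 F [-0.4  0.4  0. ] pos [ 0.5197 -0.2669  0.0549]
```

View pics/w4.png

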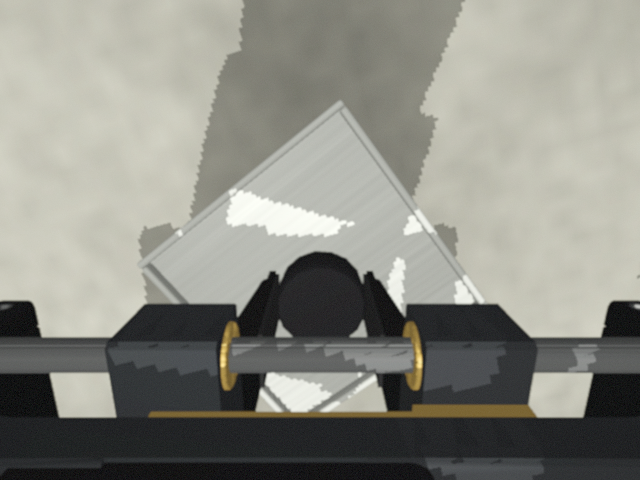

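The cap hangs inside the tray outline, whose corners are at (340,103) and (145,265). Lowering it gently.

Call:
drive_tool([
  [0.03,0,0,0,0,0,0],
  [0.03,0,0,0.015,0,0,0],
  [0.03,0,0,0.027,0,0,0],
  [0.03,0,0,0.035,0,0,0],
  [0.03,0,0,0.038,0,0,0],
  [0.03,0,0,0.041,0,0,0],
  [0.03,0,0,0.0415,0,0,0],
  [0.03,0,0,0.0415,0,0,0],
  [0.03,0,0,0.0415,0,0,0],
])

```text
t: 6.52
eef_pos: [0.5224, -0.2703, 0.0178]
tool_rot: [[-0.961, 0.275, 0.001], [0.275, 0.961, -0.0], [-0.001, -0.0, -1.0]]
wrist_force: [-0.3, 1.1, 2.5]
finger_gap: 0.0396
```

Call:
drive_tool([
  [0.05,0,0,0,0,0,0],
  [0.06,0,0,0,0,0,0],
  [0.06,0,0,0,0,0,0],
  [0.06,0,0,0,0,0,0],
  [0.06,0,0,-0.02,0,0,0],
  [0.06,0,0,-0.06,0,0,0],
  [0.08,0,0,-0.1,0,0,0],
  [0.08,0,0,-0.14,0,0,0],
  [0.08,0,0,-0.172,0,0,0],
  [0.08,-0.043,0.359,-0.172,0,0,0],
  [0.08,-0.043,0.359,-0.172,0,0,0],
  [0.08,-0.043,0.359,-0.172,0,0,0],
  [0.08,-0.043,0.359,-0.172,0,0,0],
  [0.08,-0.043,0.359,-0.172,0,0,0],
  [0.08,-0.043,0.359,-0.172,0,0,0],
  [0.08,-0.043,0.359,-0.172,0,0,0],
  [0.08,-0.043,0.359,-0.172,0,0,0],
  [0.08,-0.043,0.359,-0.172,0,0,0],
  [0.08,-0.043,0.359,-0.172,0,0,0],
  [0.08,-0.043,0.359,-0.172,0,0,0],
])

```text
t: 8.18
eef_pos: [0.6622, 0.0646, 0.1887]
tool_rot: [[-0.962, 0.273, -0.001], [0.273, 0.962, -0.0], [0.001, -0.001, -1.0]]
wrist_force: [0.8, 0.1, -0.8]
finger_gap: 0.08
```

Call:
drive_tool([
  [0.08,0,0,0,0,0,0],
  [0.08,0,0,0,0,0,0],
])

```text
t: 8.35
eef_pos: [0.6617, 0.062, 0.189]
tool_rot: [[-0.961, 0.277, -0.001], [0.277, 0.961, -0.0], [0.0, -0.0, -1.0]]
wrist_force: [-0.6, -1.6, -0.1]
finger_gap: 0.08
```

```bash
python3 - <<'E'
from h import *
p,im=snap('wrist','w5'); pt,it=snap('top','top1'); delta([.663,.063,.04],74); print(proj(p,[.663,.063,.063]))
cv2.imwrite('pics/v5.png',np.hstack([im[:,150:500],cv2.resize(it[240:360,395:515],None,fx=3.7,fy=4)]))
E
```

```text
shift [-0.0007  0.0015  0.1492] rot [-0.0002  0.0001 -0.0014] t 8.45 gap 0.0799759236974987 F [-0.6  0.1  0.4] pos [0.6619 0.0618 0.1892]
[323.31291019 229.06288406]
```

View pics/v5.png

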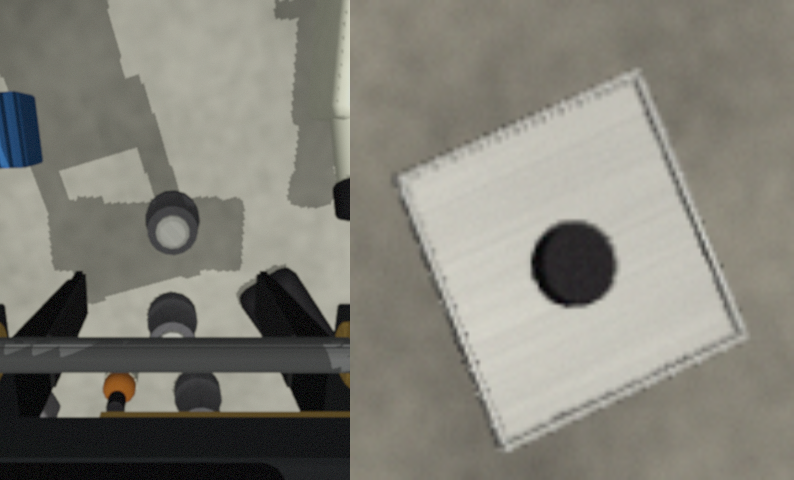

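The cap lies flat near the middle of the tray. The adapter's neck is at about (322,231) in the wrist picture.

```bash
python3 - <<'E'
from h import *
p=manip.camera_params('wrist'); g=cv2.imread('pics/w5.png',0)
m=np.zeros_like(g); m[200:260,295:350]=(g[200:260,295:350]>135)*255
c=[k for k in cv2.findContours(m,0,1)[0] if cv2.contourArea(k)>200]
for k in c:
  e=cv2.fitEllipse(k); P=plane(p,*e[0],.063); print(e,P); 
delta([*P[:2],.04],74)
E
```

```text
((321.4230041503906, 231.74658203125), (27.36806869506836, 28.978178024291992), 155.633544921875) [0.66483601 0.0608627  0.063     ]
shift [-3.100e-03 -1.000e-04  1.492e-01] rot [-0.0002  0.0001 -0.0014] t 8.45 gap 0.0799759236974987 F [-0.6  0.1  0.4] pos [0.6619 0.0618 0.1892]
```

Call:
drive_tool([
  [0.08,-0.003,0,0.04,0,0,0],
  [0.08,-0.003,0,0.08,0,0,0],
  [0.08,-0.003,0,0.11,0,0,0],
  [0.08,-0.003,0,0.13,0,0,0],
  [0.08,-0.003,0,0.142,0,0,0],
  [0.08,-0.003,0,0.149,0,0,0],
  [0.06,-0.003,0,0.149,0,0,0],
  [0.03,-0.003,0,0.149,0,0,0],
  [0.03,-0.003,0,0.149,0,0,0],
  [0.03,-0.003,0,0.149,0,0,0],
  [0.03,-0.003,0,0.149,0,0,0],
  [0.03,-0.003,0,0.149,0,0,0],
  [0.03,-0.003,0,0.149,0,0,0],
  [0.03,-0.003,0,0.149,0,0,0],
  [0.03,-0.003,0,0.149,0,0,0],
], squeeze=30)

```text
t: 9.7
eef_pos: [0.6654, 0.0625, 0.0409]
tool_rot: [[-0.961, 0.275, 0.001], [0.275, 0.961, -0.0], [-0.001, 0.0, -1.0]]
wrist_force: [-0.7, 0.4, 3.7]
finger_gap: 0.0394
```

Call:
drive_tool([
  [0.03,0,0,-0.03,0,0,0],
  [0.03,0,0,-0.07,0,0,0],
  [0.03,0,0,-0.11,0,0,0],
  [0.03,0,0,-0.15,0,0,0],
  [0.03,0,0,-0.155,0,0,0],
  [0.03,0.143,0.161,-0.155,0,0,0],
  [0.03,0.143,0.161,-0.155,0,0,0],
  [0.03,0.143,0.161,-0.155,0,0,0],
  [0.03,0.143,0.161,-0.155,0,0,0],
  [0.03,0.143,0.161,-0.155,0,0,0],
  [0.03,0.143,0.161,-0.155,0,0,0],
  [0.03,0.143,0.161,-0.155,0,0,0],
  [0.03,0.143,0.161,-0.155,0,0,0],
  [0.03,0.143,0.161,-0.155,0,0,0],
  [0.03,0.143,0.161,-0.155,0,0,0],
])

```text
t: 10.95
eef_pos: [0.5725, 0.2551, 0.1948]
tool_rot: [[-0.961, 0.277, -0.0], [0.277, 0.961, -0.0], [0.0, -0.001, -1.0]]
wrist_force: [0.6, -0.2, -1.1]
finger_gap: 0.0396
```

```bash
python3 - <<'E'
from h import *
p,im=snap('wrist','w6'); ps,i2=snap('scene','s6'); delta([.572,.2568,.16],74)
a=im[150:390,200:440]; u,v=proj(ps,[.572,.257,.15]).astype(int); print(u,v)
b=cv2.resize(i2[v-65:v+65,u-50:u+50],(369,480),interpolation=2)
cv2.imwrite('pics/v6.png',np.hstack([cv2.resize(a,(430,480))[:,:430],b]))
E
```

```text
shift [0.0009 0.0014 0.0349] rot [-0.0003 -0.0001 -0.0016] t 11.05 gap 0.0396017774004852 F [ 0.4 -0.  -1.9] pos [0.5725 0.2552 0.1949]
481 212
```

View pics/v6.png

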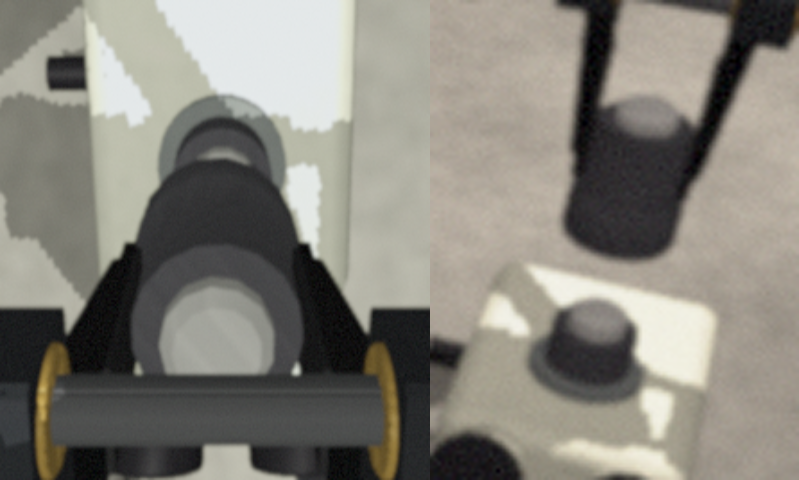

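```bash
python3 - <<'E'
from h import *
p=manip.camera_params('wrist'); s=manip.read_state(); e=np.array(s['eef_pos']); R=np.array(s['tool_rot'])
b=e[2]-.0409
for dx in(-.002,0,.002):
  c=e+R[:,0]*dx
  f=lambda z,r,t:proj(p,[c[0]+r*np.cos(t),c[1]+r*np.sin(t),z]).round(1)
  print(dx,'shoulder top edge',min([f(b+.055,.02,t) for t in np.linspace(0,6.28,60)],key=lambda q:q[1]),'xs',f(b+.055,.02,1.29),f(b+.055,.02,4.43),'neck top',min([f(b+.063,.012,t) for t in np.linspace(0,6.28,60)],key=lambda q:q[1]),
   'base top edge',min([f(b+.02,.024,t) for t in np.linspace(0,6.28,60)],key=lambda q:q[1]))
E
```

```text
-0.002 shoulder top edge [321.1 273.6] xs [369.9 318.7] [273.5 318.6] neck top [321.4 300.6] base top edge [321.  239.3]
0 shoulder top edge [321.1 268.9] xs [370.1 314.3] [273.4 314.2] neck top [321.4 295.8] base top edge [321.  235.3]
0.002 shoulder top edge [321.1 264.2] xs [370.3 309.9] [273.2 309.8] neck top [321.4 291. ] base top edge [321.  231.3]
```

Call:
drive_tool([
  [0.03,0.002,0.0015,0,0,0,0],
  [0.03,0.002,0.0015,0.015,0,0,0],
  [0.03,0.002,0.0015,0.028,0,0,0],
  [0.03,0.002,0.0015,0.035,0,0,0],
  [0.03,0.002,0.0015,0.038,0,0,0],
  [0.03,0.002,0.0015,0.04,0,0,0],
  [0.03,0.002,0.0015,0.042,0,0,0],
  [0.03,0.002,0.0015,0.043,0,0,0],
  [0.03,0.002,0.0015,0.043,0,0,0],
])

```text
t: 11.8
eef_pos: [0.5706, 0.2587, 0.1525]
tool_rot: [[-0.961, 0.275, 0.001], [0.275, 0.961, 0.0], [-0.0, 0.0, -1.0]]
wrist_force: [0.6, 0.1, -2.2]
finger_gap: 0.0395
```

Call:
drive_tool([
  [0.03,0,0,0.002,0,0,0],
  [0.03,0,0,0.004,0,0,0],
  [0.03,0,0,0.0055,0,0,0],
  [0.03,0,0,0.0065,0,0,0],
  [0.03,0,0,0.0065,0,0,0],
  [0.03,0,0,0.0065,0,0,0],
])

```text
t: 12.3
eef_pos: [0.5704, 0.2585, 0.1459]
tool_rot: [[-0.961, 0.275, 0.0], [0.275, 0.961, -0.0], [-0.0, 0.0, -1.0]]
wrist_force: [-1.2, -0.2, 0.0]
finger_gap: 0.0394
```

Call:
drive_tool([
  [0.03,0,0,0.001,0,0,0],
  [0.03,0,0,0.001,0,0,0],
  [0.05,0,0,0,0,0,0],
  [0.07,0,0,0,0,0,0],
  [0.07,0,0,0,0,0,0],
  [0.08,0,0,0,0,0,0],
  [0.08,0,0,-0.02,0,0,0],
  [0.08,0,0,-0.05,0,0,0],
  [0.08,0,0,-0.08,0,0,0],
  [0.08,0,0,-0.09,0,0,0],
  [0.08,0,0,-0.09,0,0,0],
  [0.08,0,0,-0.09,0,0,0],
])

```text
t: 13.3
eef_pos: [0.5704, 0.2586, 0.2354]
tool_rot: [[-0.961, 0.275, 0.0], [0.275, 0.961, 0.0], [-0.0, 0.0, -1.0]]
wrist_force: [-0.6, 1.0, -0.5]
finger_gap: 0.08
```

```bash
python3 - <<'E'
from h import *
p,im=snap('wrist','w7'); delta([.461,.0705,.19],74)
print(proj(p,[.572,.2568,.168]),proj(p,[.570,.2585,.168]))
cv2.imwrite('pics/v7.png',cv2.resize(im[140:300,220:420],None,fx=3.5,fy=3.5,interpolation=2))
g=cv2.cvtColor(im,6); m=np.zeros_like(g); m[190:290,280:370]=(g[190:290,280:370]>135)*255
for k in cv2.findContours(m,0,1)[0]:
  if cv2.contourArea(k)>300: e=cv2.fitEllipse(k); print(e,plane(p,*e[0],.168))
E
```

```text
shift [ 0.0527 -0.2104  0.0442] rot [-0.0014 -0.0019  0.0005] t 13.35 gap 0.08018848449758831 F [-0.2  0.4 -0.3] pos [0.5697 0.2583 0.2338]
[319.53664628 255.23726348] [321.29568852 251.55665419]
((324.4584655761719, 239.22921752929688), (105.1120834350586, 116.89127349853516), 0.5415402054786682) [0.5629231  0.26252673 0.168     ]
```

View pics/v7.png

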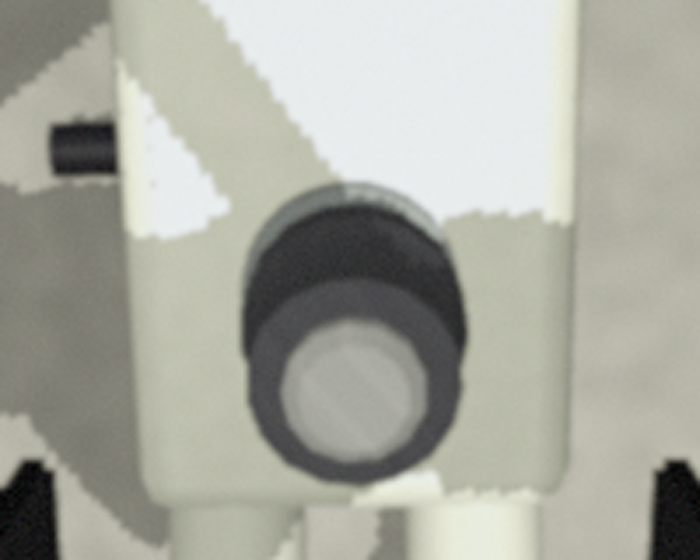

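The adapter stands on the port, with its neck centre at about (321,252). That puts the column axis near (0.570, 0.258), which agrees with the TCP at release. Next is the ring.

Call:
drive_tool([
  [0.08,0.053,-0.21,0.04,0,0,0],
  [0.08,0.053,-0.21,0.04,0,0,0],
  [0.08,0.053,-0.21,0.04,0,0,0],
  [0.08,0.053,-0.21,0.04,0,0,0],
  [0.08,0.053,-0.21,0.04,0,0,0],
  [0.08,0.053,-0.21,0.04,0,0,0],
  [0.08,0.053,-0.21,0.04,0,0,0],
  [0.08,0.053,-0.21,0.08,0,0,0],
  [0.08,0.053,-0.21,0.09,0,0,0],
  [0.08,0.053,-0.21,0.09,0,0,0],
  [0.08,0.053,-0.21,0.09,0,0,0],
])

```text
t: 14.27
eef_pos: [0.4612, 0.0719, 0.1446]
tool_rot: [[-0.962, 0.274, -0.003], [0.274, 0.962, 0.0], [0.003, -0.001, -1.0]]
wrist_force: [0.5, 0.0, 0.7]
finger_gap: 0.0797
```

```bash
python3 - <<'E'
from h import *
p,im=snap('wrist','w8'); g=cv2.cvtColor(im,6)
m=np.zeros_like(g); m[150:300,240:400]=(g[150:300,240:400]>185)*255
print(proj(p,[.461,.0705,.018]))
for k in cv2.findContours(m,0,1)[0]:
  if cv2.contourArea(k)>300:
    h=cv2.convexHull(k); e=cv2.fitEllipse(h); P=plane(p,*e[0],.018); q=plane(p,e[0][0]+e[1][0]/2,e[0][1],.018); print(e,P,'diam',2*np.linalg.norm(q-P)); delta([*P[:2],.015],74)
cv2.imwrite('pics/v8.png',im[100:420,150:500])
E
```

```text
[319.75750945 228.46552023]
((358.08642578125, 299.543701171875), (24.023717880249023, 95.26407623291016), 80.31172943115234) [0.52624344 0.08392185 0.018     ] diam 0.019313493469123394
shift [-0.0584  0.0291  0.131 ] rot [ 0.     -0.0005  0.0014] t 14.3167 gap 0.07977609967943838 F [ 1.  -0.1  0.4] pos [0.4621 0.0719 0.146 ]
((262.0105895996094, 189.30809020996094), (41.19371032714844, 57.39924621582031), 125.97904968261719) [0.42038391 0.03751887 0.018     ] diam 0.03058201256376978
shift [ 0.0306 -0.0445  0.131 ] rot [ 0.     -0.0005  0.0014] t 14.3167 gap 0.07977609967943838 F [ 1.  -0.1  0.4] pos [0.4621 0.0719 0.146 ]
((369.0133361816406, 178.50498962402344), (67.16488647460938, 92.98497772216797), 84.20304107666016) [0.43435383 0.11583447 0.018     ] diam 0.04943677997671577
shift [0.0387 0.0346 0.131 ] rot [ 0.     -0.0005  0.0014] t 14.3167 gap 0.07977609967943838 F [ 1.  -0.1  0.4] pos [0.4621 0.0719 0.146 ]
```

View pics/v8.png

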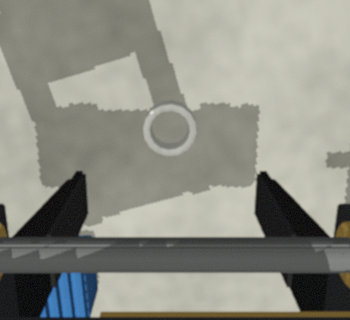

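The ring is in shadow at about (320,229), within a pixel of the prediction for (0.461, 0.0705). Grasping it.

Call:
drive_tool([
  [0.08,0.0005,-0.0015,0.04,0,0,0],
  [0.08,0.0005,-0.0015,0.08,0,0,0],
  [0.08,0.0005,-0.0015,0.105,0,0,0],
  [0.08,0.0005,-0.0015,0.12,0,0,0],
  [0.08,0.0005,-0.0015,0.128,0,0,0],
  [0.08,0.0005,-0.0015,0.13,0,0,0],
  [0.06,0.0005,-0.0015,0.13,0,0,0],
  [0.03,0.0005,-0.0015,0.13,0,0,0],
  [0.03,0.0005,-0.0015,0.13,0,0,0],
  [0.03,0.0005,-0.0015,0.13,0,0,0],
  [0.03,0.0005,-0.0015,0.13,0,0,0],
  [0.03,0.0005,-0.0015,0.13,0,0,0],
  [0.03,0.0005,-0.0015,0.13,0,0,0],
  [0.03,0.0005,-0.0015,0.13,0,0,0],
], squeeze=20)

```text
t: 15.48
eef_pos: [0.461, 0.07, 0.0161]
tool_rot: [[-0.961, 0.275, 0.001], [0.275, 0.961, 0.0], [-0.001, 0.0, -1.0]]
wrist_force: [-0.6, 0.4, 3.4]
finger_gap: 0.0413
```

Call:
drive_tool([
  [0.03,0,0,-0.03,0,0,0],
  [0.03,0,0,-0.07,0,0,0],
  [0.03,0,0,-0.11,0,0,0],
  [0.03,0,0,-0.15,0,0,0],
  [0.03,0,0,-0.19,0,0,0],
  [0.03,0,0,-0.205,0,0,0],
  [0.03,-0.053,0.211,-0.205,0,0,0],
  [0.03,-0.053,0.211,-0.205,0,0,0],
  [0.03,-0.053,0.211,-0.205,0,0,0],
  [0.03,-0.053,0.211,-0.205,0,0,0],
  [0.03,-0.053,0.211,-0.205,0,0,0],
  [0.03,-0.053,0.211,-0.205,0,0,0],
  [0.03,-0.053,0.211,-0.205,0,0,0],
  [0.03,-0.053,0.211,-0.205,0,0,0],
  [0.03,-0.053,0.211,-0.205,0,0,0],
])

```text
t: 16.73
eef_pos: [0.5691, 0.2571, 0.2203]
tool_rot: [[-0.961, 0.276, -0.001], [0.276, 0.961, -0.001], [0.001, -0.001, -1.0]]
wrist_force: [-0.6, -0.7, -0.7]
finger_gap: 0.0413
```

```bash
python3 - <<'E'
from h import *
p,im=snap('wrist','w9'); delta([.5703,.2583,.190],74)
s=manip.read_state(); e=np.array(s['eef_pos']);R=np.array(s['tool_rot'])
for dx in(-.002,0,.002):
  c=e+R[:,0]*dx; print(dx,'ring hole centre at top',proj(p,[*c[:2],e[2]-.0161+.018]),'outer top edge',proj(p,[*(c+R[:,0]*.021)[:2],e[2]+.002]))
cv2.imwrite('pics/v9.png',cv2.resize(im[200:350,220:420],None,fx=3.5,fy=3.5,interpolation=2))
E
```

```text
shift [-0.0007  0.0016  0.0306] rot [-0.0006 -0.0003 -0.0006] t 16.7833 gap 0.04126934195496298 F [-0.5  0.9 -0.3] pos [0.5692 0.2569 0.2206]
-0.002 ring hole centre at top [321.36929604 305.99838429] outer top edge [321.42452859 261.50205224]
0 ring hole centre at top [321.37440021 301.88067635] outer top edge [321.42999674 257.09466668]
0.002 ring hole centre at top [321.37953714 297.73686685] outer top edge [321.43550135 252.65826893]
```

View pics/v9.png

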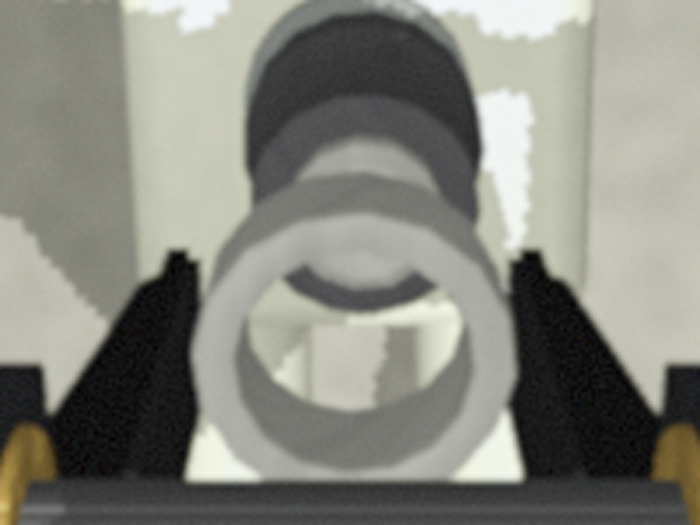

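The ring is held level, with its hole centred at x≈321 and the neck below it.

Call:
drive_tool([
  [0.03,0,0.0015,0,0,0,0],
  [0.03,0,0.0015,0.015,0,0,0],
  [0.03,0,0.0015,0.026,0,0,0],
  [0.03,0,0.0015,0.032,0,0,0],
  [0.03,0,0.0015,0.035,0,0,0],
  [0.03,0,0.0015,0.037,0,0,0],
  [0.03,0,0.0015,0.039,0,0,0],
  [0.03,0,0.0015,0.04,0,0,0],
  [0.03,0,0.0015,0.04,0,0,0],
  [0.03,0,0.0015,0.04,0,0,0],
])

```text
t: 17.62
eef_pos: [0.5704, 0.2598, 0.1811]
tool_rot: [[-0.961, 0.275, 0.001], [0.275, 0.961, 0.0], [-0.001, 0.0, -1.0]]
wrist_force: [-0.3, -0.3, -0.8]
finger_gap: 0.0413
```

Call:
drive_tool([
  [0.03,0,-0.001,0.001,0,0,0],
  [0.03,0,-0.001,0.003,0,0,0],
  [0.03,0,-0.001,0.0045,0,0,0],
  [0.03,0,-0.001,0.0055,0,0,0],
  [0.03,0,-0.001,0.006,0,0,0],
  [0.03,0,-0.001,0.006,0,0,0],
])

```text
t: 18.12
eef_pos: [0.5702, 0.2588, 0.1761]
tool_rot: [[-0.961, 0.275, 0.001], [0.275, 0.961, 0.0], [-0.001, 0.0, -1.0]]
wrist_force: [-2.5, -0.7, 5.0]
finger_gap: 0.0412
```

Call:
drive_tool([
  [0.045,0,0,0,0,0,0],
  [0.055,0,0,0,0,0,0],
  [0.07,0,0,0,0,0,0],
  [0.08,0,0,0,0,0,0],
  [0.08,0,0,0,0,0,0],
  [0.08,0,0,-0.02,0,0,0],
  [0.08,0,0,-0.05,0,0,0],
  [0.08,0,0,-0.08,0,0,0],
  [0.08,0,0,-0.08,0,0,0],
  [0.08,0,0,-0.08,0,0,0],
])

```text
t: 18.95
eef_pos: [0.5711, 0.2591, 0.2575]
tool_rot: [[-0.961, 0.275, 0.005], [0.275, 0.961, 0.002], [-0.004, 0.003, -1.0]]
wrist_force: [-0.7, 0.4, 0.5]
finger_gap: 0.0799
```

```bash
python3 - <<'E'
from h import *
p,im=snap('wrist','w10'); ps,i2=snap('scene','s10'); print([proj(p,[.5702,.2588,z]) for z in(.178,.168)])
cv2.imwrite('pics/v10.png',np.hstack([cv2.resize(im[180:320,240:400],(480,420),interpolation=2),cv2.resize(i2[160:300,430:530],(300,420),interpolation=2)]))
delta([.5513,-.0504,.17],-103.5); delta([.5513,-.0504,.17],76.5)
print(manip.read_state()['joint_pos'])
E
```

```text
[array([320.32133561, 244.58768932]), array([320.30570107, 240.09795899])]
shift [-0.0677 -0.3019  0.0837] rot [-1.9000e-03  1.4000e-03  3.0985e+00] t 19.05 gap 0.079993255729143 F [-0.3  0.5  0.2] pos [0.5694 0.2585 0.2535]
shift [-0.0677 -0.3019  0.0837] rot [-0.0009 -0.0012 -0.0431] t 19.05 gap 0.079993255729143 F [-0.3  0.5  0.2] pos [0.5694 0.2585 0.2535]
[ 1.95031512e+01  3.18436697e+00  9.60453876e+01 -1.44897312e-03
  8.08572141e+01 -5.45255481e+01]
```

View pics/v10.png

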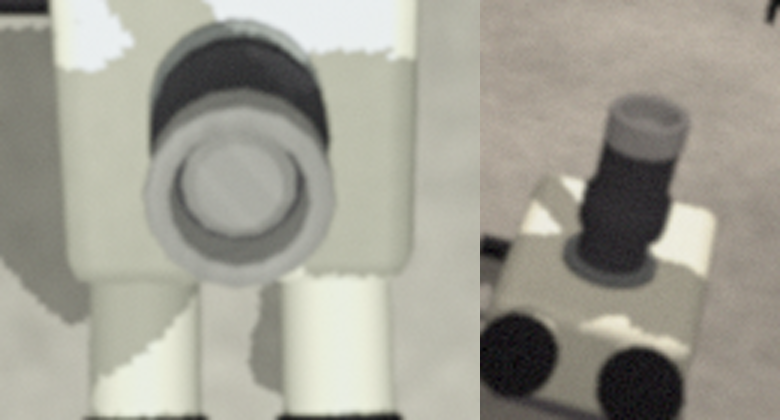

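The ring is seated. Its face centre is at about (320,244) against a predicted (320.3,244.6), so the column axis is about (0.570, 0.2585). Next is the camera.

Call:
drive_tool([
  [0.09,-0.068,-0.302,0.04,0,0,-0.043],
  [0.09,-0.068,-0.302,0.04,0,0,-0.043],
  [0.09,-0.068,-0.302,0.04,0,0,-0.043],
  [0.09,-0.068,-0.302,0.04,0,0,-0.043],
  [0.09,-0.068,-0.302,0.04,0,0,-0.043],
  [0.09,-0.068,-0.302,0.04,0,0,-0.043],
  [0.09,-0.068,-0.302,0.04,0,0,-0.043],
  [0.09,-0.068,-0.302,0.04,0,0,-0.043],
  [0.09,-0.068,-0.302,0.084,0,0,-0.043],
  [0.09,-0.068,-0.302,0.084,0,0,-0.043],
  [0.09,-0.068,-0.302,0.084,0,0,-0.043],
  [0.09,-0.068,-0.302,0.084,0,0,-0.043],
  [0.09,-0.068,-0.302,0.084,0,0,-0.043],
])

```text
t: 20.13
eef_pos: [0.5528, -0.0497, 0.1718]
tool_rot: [[-0.973, 0.232, 0.001], [0.232, 0.973, -0.0], [-0.001, 0.0, -1.0]]
wrist_force: [-0.6, 0.5, 0.5]
finger_gap: 0.0897
```

```bash
python3 - <<'E'
from h import *
p,im=snap('wrist','w11'); hsv=cv2.cvtColor(im,40)
m=((hsv[...,0]>95)&(hsv[...,0]<130)&(hsv[...,1]>110)).astype(np.uint8)*255
c=max(cv2.findContours(m,0,1)[0],key=cv2.contourArea)
print('bbox',cv2.boundingRect(c),cv2.minAreaRect(c))
delta([.5513,-.0504,.026],76.5)
a=np.radians(-13.5);X=np.array([np.cos(a),np.sin(a)]);Y=np.array([-X[1],X[0]])
print([proj(p,[*(np.array([.5513,-.0504])+.028*(i*X+j*Y)),z]).round() for z in(.055,) for i in(-1,1) for j in(-1,1)])
cv2.imwrite('pics/v11.png',im[60:420,120:520])
E
```

```text
bbox (282, 189, 74, 80) ((318.5, 228.5), (79.0, 73.0), 90.0)
shift [ 0.0019 -0.0011  0.1464] rot [0.0001 0.0024 0.0013] t 20.1833 gap 0.09013233764173194 F [ 0.8 -0.2  0.1] pos [ 0.5531 -0.0497  0.1724]
[array([281., 191.]), array([359., 192.]), array([283., 265.]), array([357., 265.])]
```

View pics/v11.png

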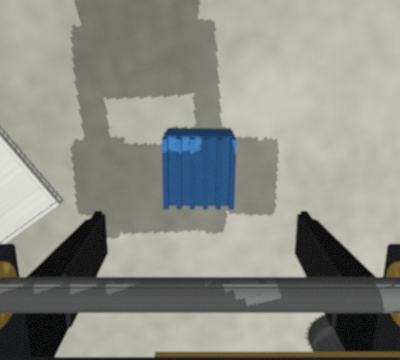

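The camera is square to the jaws and spans columns 282–356. It sits about 3 mm further along x than the top view gave, so I'll correct for that and grasp.

Call:
drive_tool([
  [0.09,-0.002,-0.0015,0.04,0,0,0],
  [0.09,-0.002,-0.0015,0.08,0,0,0],
  [0.09,-0.002,-0.0015,0.11,0,0,0],
  [0.09,-0.002,-0.0015,0.13,0,0,0],
  [0.09,-0.002,-0.0015,0.142,0,0,0],
  [0.09,-0.002,-0.0015,0.146,0,0,0],
  [0.07,-0.002,-0.0015,0.146,0,0,0],
  [0.04,-0.002,-0.0015,0.146,0,0,0],
  [0.04,-0.002,-0.0015,0.146,0,0,0],
  [0.04,-0.002,-0.0015,0.146,0,0,0],
  [0.04,-0.002,-0.0015,0.146,0,0,0],
  [0.04,-0.002,-0.0015,0.146,0,0,0],
  [0.04,-0.002,-0.0015,0.146,0,0,0],
], squeeze=35)

```text
t: 21.27
eef_pos: [0.5544, -0.0523, 0.0256]
tool_rot: [[-0.972, 0.234, 0.001], [0.234, 0.972, -0.0], [-0.001, 0.0, -1.0]]
wrist_force: [0.2, 1.0, 2.9]
finger_gap: 0.056
```

Call:
drive_tool([
  [0.04,0,0,-0.03,0,0,0],
  [0.04,0,0,-0.07,0,0,0],
  [0.04,0,0,-0.11,0,0,0],
  [0.04,0,0,-0.15,0,0,0],
  [0.04,0,0,-0.19,0,0,0],
  [0.04,0,0,-0.21,0,0,0],
  [0.04,0.0575,0.306,-0.21,0,0,0],
  [0.04,0.0575,0.306,-0.21,0,0,0],
  [0.04,0.0575,0.306,-0.21,0,0,0],
  [0.04,0.0575,0.306,-0.21,0,0,0],
  [0.04,0.0575,0.306,-0.21,0,0,0],
  [0.04,0.0575,0.306,-0.21,0,0,0],
  [0.04,0.0575,0.306,-0.21,0,0,0],
  [0.04,0.0575,0.306,-0.21,0,0,0],
  [0.04,0.0575,0.306,-0.21,0,0,0],
  [0.04,0.0575,0.306,-0.21,0,0,0],
  [0.04,0.0575,0.306,-0.21,0,0,0],
  [0.04,0.0575,0.306,-0.21,0,0,0],
])

```text
t: 22.77
eef_pos: [0.5693, 0.2574, 0.2343]
tool_rot: [[-0.972, 0.235, -0.001], [0.235, 0.972, -0.001], [0.0, -0.001, -1.0]]
wrist_force: [-0.5, 0.3, -2.0]
finger_gap: 0.0562
```

```bash
python3 - <<'E'
from h import *
p,im=snap('wrist','w12'); ps,i2=snap('scene','s12')
s=manip.read_state(); e=np.array(s['eef_pos']);R=np.array(s['tool_rot']); delta([.570,.2585,.1966],76.5)
for dx in(-.003,0,.003):
  c=e+R[:,0]*dx
  print(dx,'near edge fins z55, body z47',[proj(p,c+R[:,0]*.028+[0,0,h-.0256]).round(1) for h in(.055,.047,.007)])
print(proj(ps,[.570,.2585,.178]),proj(ps,e-[0,0,.0256]))
cv2.imwrite('pics/v12.png',np.hstack([cv2.resize(im[170:350,220:420],(467,420),interpolation=2),cv2.resize(i2[130:250,430:530],(333,420),interpolation=2)[:, :333]]))
E
```

```text
shift [-0.0003  0.0013  0.038 ] rot [-0.0003 -0.0001 -0.002 ] t 22.8667 gap 0.05605865813305331 F [ 0.4  0.2 -1.7] pos [0.5694 0.2573 0.2346]
-0.003 near edge fins z55, body z47 [array([322.2, 271.9]), array([322.1, 264.2]), array([322. , 235.2])]
0 near edge fins z55, body z47 [array([322.2, 264. ]), array([322.1, 256.7]), array([322. , 229.2])]
0.003 near edge fins z55, body z47 [array([322.2, 256. ]), array([322.1, 249.1]), array([322., 223.])]
[486.48396669 196.89753646] [490.35647903 179.2070146 ]
```

View pics/v12.png

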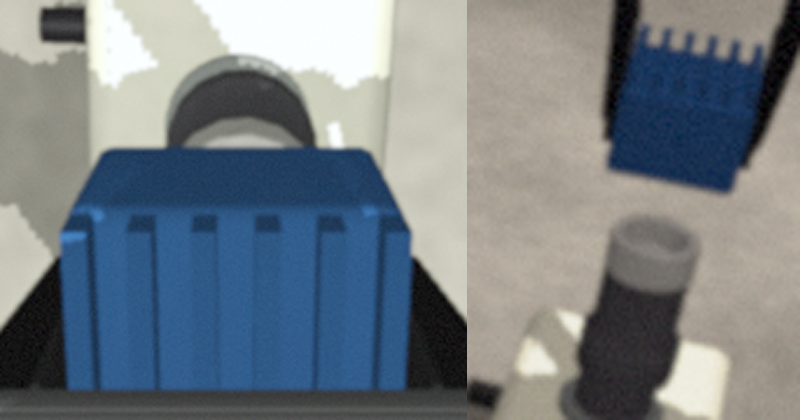

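Call:
drive_tool([
  [0.04,0.001,0.0005,0,0,0,0],
  [0.04,0.001,0.0005,0.012,0,0,0],
  [0.04,0.001,0.0005,0.02,0,0,0],
  [0.04,0.001,0.0005,0.026,0,0,0],
  [0.04,0.001,0.0005,0.028,0,0,0],
  [0.04,0.001,0.0005,0.03,0,0,0],
  [0.04,0.001,0.0005,0.032,0,0,0],
  [0.04,0.001,0.0005,0.033,0,0,0],
  [0.04,0.001,0.0005,0.033,0,0,0],
  [0.04,0.001,0.0005,0.033,0,0,0],
])

```text
t: 23.7
eef_pos: [0.5686, 0.2595, 0.202]
tool_rot: [[-0.972, 0.234, 0.001], [0.234, 0.972, 0.0], [-0.0, 0.0, -1.0]]
wrist_force: [-0.3, 0.0, -1.6]
finger_gap: 0.0562
```

Call:
drive_tool([
  [0.04,0,-0.0007,0.001,0,0,0],
  [0.04,0,-0.0007,0.002,0,0,0],
  [0.04,0,-0.0007,0.003,0,0,0],
  [0.04,0,-0.0007,0.004,0,0,0],
  [0.04,0,-0.0007,0.005,0,0,0],
  [0.04,0,-0.0007,0.0055,0,0,0],
  [0.04,0,-0.0007,0.0055,0,0,0],
])

```text
t: 24.28
eef_pos: [0.5685, 0.2587, 0.1966]
tool_rot: [[-0.972, 0.234, 0.0], [0.234, 0.972, 0.0], [-0.0, 0.0, -1.0]]
wrist_force: [-0.9, 0.3, 1.4]
finger_gap: 0.0555
```

Call:
drive_tool([
  [0.06,0,0,0,0,0,0],
  [0.065,0,0,0,0,0,0],
  [0.075,0,0,0,0,0,0],
  [0.09,0,0,0,0,0,0],
  [0.09,0,0,0,0,0,0],
  [0.09,0,0,0,0,0,0],
  [0.09,0,0,-0.02,0,0,0],
  [0.09,0,0,-0.05,0,0,0],
  [0.09,0,0,-0.09,0,0,0],
  [0.09,0,0,-0.11,0,0,0],
  [0.09,0,0,-0.11,0,0,0],
  [0.09,0,0,-0.11,0,0,0],
])

```text
t: 25.28
eef_pos: [0.569, 0.259, 0.3083]
tool_rot: [[-0.972, 0.234, 0.004], [0.234, 0.972, 0.001], [-0.003, 0.002, -1.0]]
wrist_force: [-0.3, -0.9, -0.2]
finger_gap: 0.0903
```

```bash
python3 - <<'E'
from h import *
p,im=snap('wrist','w13'); ps,i2=snap('scene','s13'); pt,i3=snap('top','t13')
print([proj(ps,[.570,.2585,z]).round(1) for z in(.105,.16,.178,.218)])
cv2.imwrite('pics/v13.png',np.hstack([cv2.resize(im[140:340,230:420],(304,320)),cv2.resize(i2[120:290,420:530],(207,320),interpolation=2),cv2.resize(i3[100:360,110:510],(280,320))]))
s=manip.read_state();print(s['t'],s['eef_pos'],s['wrist_force'])
E
```

```text
[array([476.2, 234.8]), array([483.8, 206.6]), array([486.5, 196.9]), array([492.6, 174.2])]
25.4333 [0.56752511 0.25841797 0.3037836 ] [-0.47183324 -0.27586273  0.03014566]
```

View pics/v13.png

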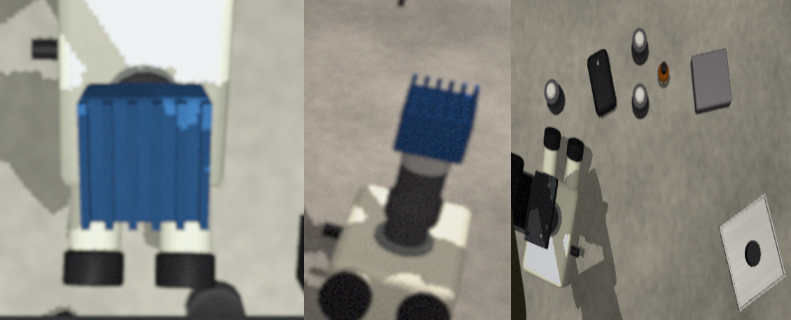

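The column stands on the port with the camera square on the ring. The cap lies in the tray, the bystanders haven't moved, and the gripper is clear. Handing in.

```bash
python3 -c "
from bench import manip; print(manip.finish_job())"
```

```text
the job is handed in; nothing more can be done
None
```

The camera is fitted and I handed the job in at about 25 s of the 115 s. The system reports no verdict, so I can't confirm it passed.

- **Cap:** it came off the port and lies flat, top up, near the middle of the tray. I regripped it 9 mm higher before lifting so the fingertips would clear the tray floor.
- **Column:** the adapter (the one nearest the base, 0.666 m away), then the ring, then the camera were each lowered onto the port. At release, the tool height matched the expected seated height to within about 1 mm. The measured wrist force stayed at or below 5 N during the lowering.
- **Final pictures:** they show the column upright, the camera square on the ring and the cap in the tray. The oil bottle, slide box and mouse look unmoved, and the gripper is clear above.

**Disagreements:**
- The top and wrist cameras differed by 2–3 mm on where the adapter and the camera stood.
- The held pieces looked about 1–2 mm off-centre in the jaws. I corrected by 1–2 mm before lowering the adapter and the camera, and less for the ring.
- The tool released the camera at x = 0.5685, against about 0.570 for the column axis. That fits the correction and is within the 2 mm play.

I did not measure the final tilt or centring of the stacked pieces beyond the pictures and the tool position at release.

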